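Unlock the mixer, take out its block, lock it again

TASK

Take the tube block out of the mixer for cleaning: slide the blue lock away from the block all the way to its open stop before the block is lifted, then lift the block out and set it down, without dropping it, upright and with its foot plate wholly on the green mat. Once it stands there by itself, slide the blue lock back all the way to its locked stop, so that the empty mixer can be put away; leave the amber jar, the blue box and the white rack where they are.

Things in the scene. Friction and masses are not known exactly. Their poses are not given: they have to be found in the camera images.
- mixer: block mixer, fixed: white housing 220 (x) x 280 (y) mm, deck 85 mm high, keypad slope reaching 50 mm further at -x. Origin: centre of its underside, z up. The block stands on a grey platform, top at z 85 mm, centre at x 0, y -45 mm, inside rims 7 mm high with 4 mm play at -x, +x and -y. The lock runs along y on the block's +y side. Stands left or right on the bench, turned up to 0.5 rad.
- lock (a joint): blue lock slide on the mixer, in m: 0 = locked stop (its steel tongue, 60 mm wide, lies 30 mm over the edge of the block's foot plate), 0.060 = open stop; grows as it moves along the mixer's +y, away from the block. Stays where left; about 3 N moves it. Red marks on the deck flank the fin when locked, green marks when open.
- lock_grip (a point): middle of the lock's upright blue fin, moves with it: fin 70 mm along the mixer's x, 16 mm thick along the mixer's y, top 18 mm above this point; the tongue's top is 26 mm below it. At the locked stop it is at mixer x 0, y +50, z +130 mm, with 47 mm free between fin and block body.
- block: tube block, loose, about 0.5 kg: dark steel foot plate 100 (x) x 150 (y) x 10 mm; on it an aluminium body 100 x 80 x 32 mm with rows of holes; on top a black lifting rib along x, 80 mm long, 16 mm thick (y), 30 mm high. 72 mm high in all. Origin: centre of the underside, z up. In the mixer its axes run along the mixer's.
- block_handle (a point): on the block's black lifting rib, on the block's z axis 65 mm above its underside: 7 mm below the rib's top, 23 mm above the aluminium body's top
- foot_a (a point): corner of the underside of the block's foot plate, at block x +50, y +75 mm
- foot_b (a point): corner of the underside of the block's foot plate, at block x +50, y -75 mm
- foot_c (a point): corner of the underside of the block's foot plate, at block x -50, y -75 mm
- foot_d (a point): corner of the underside of the block's foot plate, at block x -50, y +75 mm
- mat: green square mat fixed on the bench, 220 x 220 x 6 mm. Origin: centre of its underside; x and y along its edges, z up.
- amber_jar: bystander: amber jar with white cap, 64 mm across, 100 mm high; origin: centre of its underside
- tip_box: bystander: blue box with clear lid, 82 x 122 x 57 mm; origin: centre of its underside
- tube_rack: bystander: low white rack with holes, 90 x 130 x 30 mm; origin: centre of its underside
Not all that is in view belongs to the job. Leave any pink, purple or yellow look-alike of the block alone.

How it is judged:
On the way, in this order (a step that is already met when the one before it is completed fails the run):
1. the lock is slid to its open stop (over 55 mm) while the block still stands in the mixer (value of joint lock above 0.055 m and distance of block from where it was at the start of the episode below 0.015 m), for 0.2 s.
2. the block stands upright and released, its foot plate wholly on the mat (x of foot_a in the frame of mat between -0.113 and 0.113 m and y of foot_a in the frame of mat between -0.113 and 0.113 m and x of foot_b in the frame of mat between -0.113 and 0.113 m and y of foot_b in the frame of mat between -0.113 and 0.113 m and x of foot_c in the frame of mat between -0.113 and 0.113 m and y of foot_c in the frame of mat between -0.113 and 0.113 m and x of foot_d in the frame of mat between -0.113 and 0.113 m and y of foot_d in the frame of mat between -0.113 and 0.113 m and angle between block's own z axis and vertical below 0.06 rad and z of block in the frame of mat between 0.003 and 0.01 m and linear speed of block below 0.02 m/s and contact force between the fingers and block below 0.1 N), for 0.3 s.
3. the lock is slid back to its locked stop (under 5 mm) (value of joint lock below 0.005 m), for 0.2 s.
At the end, for the whole second after the job is handed in: The lock is at its locked stop (joint under 0.005 m) and the block stands at rest, released and upright (within 0.06 rad), flat on the mat with all four corners of its foot plate over it (3 mm over the edge is allowed) (all of step 2 and value of joint lock below 0.005 m); the robot touches nothing.
It fails at once if the block is dropped (falls freely faster than 0.4 m/s) (linear speed of block above 0.4 m/s and contact force between the fingers and block below 0.1 N).
It fails at once if the amber jar is moved by more than 20 mm (distance of amber_jar from where it was at the start of the episode above 0.02 m).
It fails at once if the tip box is moved by more than 20 mm (distance of tip_box from where it was at the start of the episode above 0.02 m).
It fails at once if the tube rack is moved by more than 20 mm (distance of tube_rack from where it was at the start of the episode above 0.02 m).
It also fails if it takes over 64 s, if anything falls off the work surface, if the arm or the gripper's body presses on something with over 40 N, if the wrist force passes 120 N, or if a joint passes its speed limit or range.

ROBOT

A 6-joint arm with a two-finger parallel gripper is mounted at the origin on the work surface. World frame = base frame: x ahead of the robot, y to its left, z up, the work surface at z = 0. Lengths are in m, angles in rad, forces in N, time in s.
With the tool pointing down it reaches from about 0.3 to 0.875 m from the base axis. Payload 6.4 kg.
Tool frame: the origin (TCP) lies midway between the tips of the shut fingers; the grasp point (between the pads) lies 19 mm behind it; z points along the fingers, y is the line along which they close (so a half turn about z gives the same grasp; the last joint's range is limited). The gripper opens to 85 mm and grips with 20 to 120 N. Pads are 22 mm wide; open, the fingers measure 114 mm over their backs; the gripper's body (76 mm by 85 mm) begins 54 mm behind the grasp point. The pads swing forward as they close: fully open they stand 13 mm farther back than shut.
Start: joints at [-1.381, 0.181, 1.607, -0, 1.354, -0.206], TCP at [0.222, -0.531, 0.231] pointing down, gripper open.
Joint ranges: [-2.99, 2.99], [-0.89, 2.07], [0.3, 2.58], [-1.14, 4.28], [0, 2.63], [-3.12, 3.12]. Speed limits (rad/s): [2.57, 2.57, 3.01, 3.14, 3.14, 3.14].

INTERFACE

Orientations are given as a unit quaternion [w, x, y, z].
In Python, from bench import * gives the robot as it stands.
- The arm moves only by the tool play_rows, never from a script. Its argument "plan" is a list of rows, each a list of 3 entries, a list of its own where there are three numbers: the finger opening in mm, from 0 to 85.4, then the shift along the tool's x, y, z normalised to -1 to 1, where 1 is 40 cm, then the turn about the tool's z normalised to -1 to 1, where 1 is pi rad. A call has 1 to 10 rows; each row is the pose to reach, as a shift and turn from the pose commanded when the call began, along the tool's axes at that moment, turning the shorter way round; what a row does not reach only later rows make up. A row lasts 1/10 s, in which the tool goes at most 50 mm and 8.59 degrees, less where a joint would pass 70% of its speed; a pose out of reach is approached as far as the arm can. A call with a number of a shift or a turn outside -1 to 1 is refused whole. A call with a gripper value outside its range is refused whole. The fingers move at their own pace and stop on an object; the grip force is fixed at half the most. Time passes only in rows, so rows that repeat a pose let the fingers close. It gives the time, the measured TCP pose, the force, the opening and the grip force at its end, in the units of the state.
- get_obs(): the state, without advancing time (a new reading comes with each control period).
- camera(name): name is "scene" or "side" or "wrist"; returns a dict with "image" (400x640x3 uint8, red, green, blue), "range_z" (400x640 float32, m along the optical axis (not along the pixel's ray), 0 where there is no reading), "intrinsics" (3x3 intrinsics, pixels), "rvec" (rotation vector, rad) and "tvec" (3), from world to camera coordinates, as OpenCV has them; the wrist camera has in their place "T_tool_cam" (4x4, takes a point from camera to tool coordinates, whose origin is the TCP and whose axes are the flange's). Camera axes: x right, y down, z forward; pixel columns grow to the right and rows downward; lengths in m; the calibration is good to about 2 mm. A picture is of the moment at which its call begins: read the wrist's pose just before it.
- hand_in(): hands the job in; it is judged then, once.
Trained networks look in a picture, given as the dict that the camera call returned (one of the last four; its "shot" number tells which), for a name from the list of things; names that differ only in an ending like _2 or _b are one class to them, and where a whole thing is asked for, a point or a joint stands for the part that bears it (a point fixed in the world has none). Each returns a list of dicts, best first, with "conf" (0 to 1); they miss things now and then, are a little off and sometimes report something else, mostly with a low value. They report only what shows in the picture. A call takes as long as a camera call. They do not tell look-alikes from the thing itself.
- search_frame(picture, label): "rect" ([centre column, centre row, width, height] in pixels, round what is visible of it).
- masks_of(picture, label): "mask" (400x640 bool, what is visible of it) and "rect" ([centre column, centre row, width, height] in pixels, round what is visible of it).
The state is a dict: "time_s": time; "q": joint angles; "dq": joint speeds; "joint_efforts": joint torques, N m; "eef_pos": TCP position; "eef_rot": TCP orientation; "wrist_force": force on the tool from outside, world axes, zero at the start; "torque": the same for the moment, N m; "opening": opening from 0.0 (shut) to 1.0 (fully open); "grasp_force": force on a finger pad.
Only numpy, scipy, OpenCV 4.12 (cv2) and the standard library are available. Lean on these libraries where they do the work, as an engineer would, in place of code of your own. Each camera call takes 0.05 s, during which the arm holds its last target. There are 200 camera calls.

## Working session

There is one attempt and no reset: what is moved stays moved. The work goes in short steps, Python scripts to look and compute and a tool call to move; the robot and the scene stay as the last step left them, time stands still between calls to the robot, and variables do not carry over. Pictures are saved under pics/ and viewed, at most 10 in all, crops included, and the job is handed in when it is done.

Besides the shell and the picture viewer there is one more tool, called after "Emit:" in YAML: its name, and indented under it one key for each argument. play_rows: Moves the arm, as the interface text tells. Its arguments: {"type":"object","properties":{"plan":{"type":"array","items":{"type":"array"}}},"required":["plan"]}

```bash
mkdir -p pics; cat > h.py <<'E'
from bench import *
import numpy as np, cv2
from scipy.spatial.transform import Rotation as R
def world(p):
    K=np.array(p["intrinsics"]);z=p["range_z"]
    v,u=np.mgrid[:z.shape[0],:z.shape[1]]
    c=np.stack([(u-K[0,2])/K[0,0]*z,(v-K[1,2])/K[1,1]*z,z],-1)
    if "T_tool_cam" in p:
        o=p["obs"];T=np.array(p["T_tool_cam"]);q=o["eef_rot"]
        t=c@T[:3,:3].T+T[:3,3]
        return t@R.from_quat([q[1],q[2],q[3],q[0]]).as_matrix().T+np.array(o["eef_pos"])
    M=cv2.Rodrigues(np.array(p["rvec"],float))[0]
    return (c-np.array(p["tvec"]).ravel())@M
def shot(n):
    o=get_obs();p=dict(camera(n));p["obs"]=o;return p
def save(p,f): cv2.imwrite("pics/"+f,p["image"][:,:,::-1])
E
python3 - <<'E'
from h import *
for n in ("scene","side"):
    raw=camera(n);save(raw,n+".png");W=world(raw)
    for l in ("mixer","lock","block","mat","amber_jar","tip_box","tube_rack"):
        for d in masks_of(raw,l)[:3]:
            m=d["mask"]&(raw["range_z"]>0)
            print(n,l,round(d["conf"],2),np.round(d["rect"]),np.round(np.median(W[m],0),3) if m.any() else None, np.round(W[m].min(0),3),np.round(W[m].max(0),3))
o=get_obs();print(o["time_s"],o["eef_pos"],o["eef_rot"],o["opening"])
E
```

```text
scene mixer 0.88 [342. 197. 103.  86.] [0.468 0.19  0.082] [ 0.228  0.02  -0.009] [0.6  0.41 0.16]
scene lock 0.86 [357. 174.  24.  21.] [0.441 0.248 0.112] [0.384 0.206 0.08 ] [0.473 0.285 0.156]
scene block 0.97 [425. 186.  33.  30.] [0.548 0.485 0.036] [ 0.446  0.417 -0.009] [0.615 0.591 0.082]
scene block 0.88 [340. 193.  48.  36.] [0.486 0.138 0.121] [0.401 0.071 0.082] [0.538 0.24  0.165]
scene block 0.78 [439. 241.  51.  37.] [0.775 0.367 0.037] [ 0.697  0.3   -0.001] [0.833 0.462 0.079]
scene mat 0.98 [247. 247.  84.  68.] [ 0.46  -0.214  0.007] [ 0.329 -0.324 -0.007] [ 0.572 -0.092  0.019]
scene amber_jar 0.55 [336. 283.  14.  28.] [ 0.771 -0.029  0.086] [ 0.732 -0.053  0.007] [0.79  0.006 0.109]
scene tip_box 0.77 [394. 266.  45.  40.] [0.792 0.164 0.056] [ 0.713  0.111 -0.008] [0.825 0.266 0.069]
scene tip_box 0.61 [343. 193.  49.  39.] [0.484 0.138 0.123] [0.384 0.073 0.08 ] [0.536 0.244 0.165]
scene tube_rack 0.68 [284. 324.  49.  38.] [ 0.781 -0.231  0.031] [ 0.703 -0.303 -0.005] [ 0.835 -0.153  0.04 ]
side mixer 0.73 [351. 222. 104.  87.] [0.469 0.253 0.08 ] [ 0.26   0
[... 381 characters left out ...]
119] [0.377 0.076 0.078] [0.537 0.245 0.16 ]
side block 0.6 [312. 119.  43.  30.] [ 0.191 -0.276  0.025] [ 0.09  -0.375 -0.009] [ 0.259 -0.203  0.078]
side mat 0.57 [275. 166.  77.  55.] [ 0.459 -0.204  0.004] [ 0.336 -0.331 -0.007] [ 0.57  -0.091  0.016]
side amber_jar 0.64 [238. 228.  18.  29.] [ 0.764 -0.001  0.074] [ 0.696 -0.074 -0.007] [0.79  0.017 0.106]
side tip_box 0.77 [267. 277.  44.  46.] [0.789 0.19  0.053] [ 0.719  0.097 -0.008] [0.825 0.24  0.063]
side tube_rack 0.61 [201. 201.  34.  37.] [ 0.78  -0.214  0.028] [ 0.718 -0.316 -0.006] [ 0.836 -0.148  0.039]
0.8 [ 0.22171554 -0.53057512  0.23132593] [2.93473957e-05 9.80479436e-01 1.96621653e-01 3.81014831e-06] 0.9970832585731969
```

View pics/scene.png

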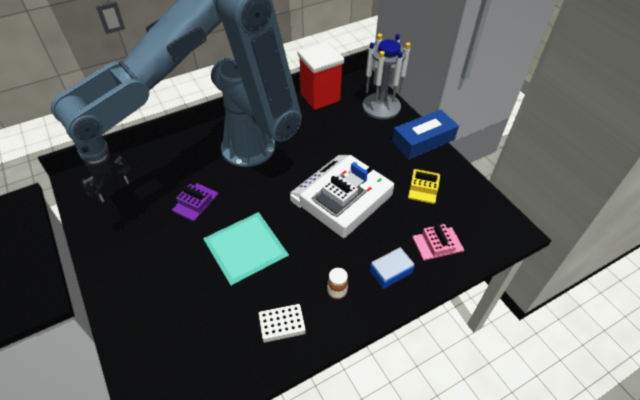

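View pics/side.png

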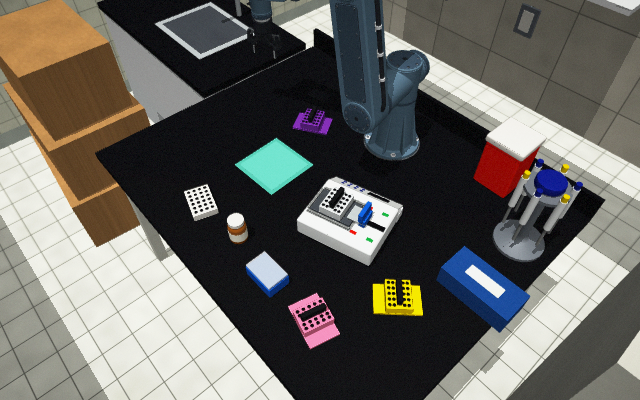

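The block candidates in scene.png are aluminium in the mixer (340,190), pink (438,241), yellow (425,186) and purple (195,200). I choose the one in the mixer. The lock fin is at (359,171) and the mat at (246,247). Next I fit poses and make a close crop.

```bash
cat >> h.py <<'E'
def fit_rect(P,sx,sy,yaw0,xy0):
    """fit outline: points P (n,2) -> minAreaRect centre, size, yaw near yaw0 (mod 90)"""
    (c,s,a)=cv2.minAreaRect(P.astype(np.float32)); a=np.deg2rad(a)
    k=round((yaw0-a)/(np.pi/2)); return np.array(c),s,a+k*np.pi/2
def trim(P,n=8,r=.006):
    from scipy.spatial import cKDTree
    t=cKDTree(P); return P[[len(q)>n for q in t.query_ball_point(P,r)]]
E
python3 - <<'E'
from h import *
for n in ("scene","side"):
    p=camera(n);W=world(p)
    for l,z0,z1 in (("mixer",.078,.092),("mat",0,.014)):
        m=masks_of(p,l)[0]["mask"]&(p["range_z"]>0)
        P=W[m];P=P[(P[:,2]>z0)&(P[:,2]<z1)][:,:2];print(n,l,len(P),fit_rect(trim(P,3,.008),0,0,0.3,0))
    hsv=cv2.cvtColor(p["image"],cv2.COLOR_RGB2HSV)
    m=(hsv[:,:,0]>100)&(hsv[:,:,0]<125)&(hsv[:,:,1]>150)&(W[:,:,2]>.118)&(W[:,:,2]<.17)&(abs(W[:,:,0]-.44)<.08)&(abs(W[:,:,1]-.24)<.08)
    print("fin",m.sum(),W[m].mean(0) if m.any() else 0)
    m=(p["image"].max(2)<60)&(W[:,:,2]>.135)&(W[:,:,2]<.18)&(abs(W[:,:,0]-.48)<.08)&(abs(W[:,:,1]-.15)<.08)
    print("rib",m.sum(),W[m].mean(0) if m.any() else 0, fit_rect(W[m][:,:2],0,0,.3,0) if m.any() else 0)
    if n=="scene": cv2.imwrite("pics/crop.png",cv2.resize(p["image"][140:250,280:410,::-1],None,fx=5,fy=5,interpolation=cv2.INTER_CUBIC))
q=get_obs()["eef_rot"];print(R.from_quat([*q[1:],q[0]]).as_matrix().round(3))
p=camera("wrist");print(np.round(p["T_tool_cam"],3),p["intrinsics"])
E
```

```text
scene mixer 1956 (array([0.45184898, 0.19789413]), (0.22352056205272675, 0.2835083603858948), np.float64(0.31062485111828064))
scene mat 3301 (array([ 0.4506442 , -0.20932505]), (0.2316751480102539, 0.22596153616905212), np.float64(0.0515943435821082))
fin 125 [0.43907671 0.25266948 0.13796138]
rib 126 [0.4720131  0.15449771 0.15002565] (array([0.46847683, 0.15600833]), (0.07810425758361816, 0.019016608595848083), np.float64(0.2827477796441991))
side mixer 2321 (array([0.45279241, 0.20308067]), (0.22182908654212952, 0.2780953347682953), np.float64(0.31000380195207417))
side mat 2059 (array([ 0.45573941, -0.20755826]), (0.2222251445055008, 0.2228015512228012), np.float64(0.06027773428031208))
fin 147 [0.44078652 0.26198198 0.13818545]
rib 127 [0.47237018 0.16378686 0.15082517] (array([0.47016227, 0.1616638 ]), (0.08269521594047546, 0.01759408786892891), np.float64(0.30000672798359385))
[[ 0.923  0.386 -0.   ]
 [ 0.386 -0.923  0.   ]
 [ 0.    -0.    -1.   ]]
[[ 0.001 -0.963 -0.269  0.068]
 [ 1.     0.001 -0.     0.   ]
 [ 0.    -0.269  0.963 -0.143]
 [ 0.     0.     0.     1.   ]] [[305.81761402   0.         321.35161982]
 [  0.         305.81761402 194.65215303]
 [  0.           0.           1.        ]]
```

View pics/crop.png

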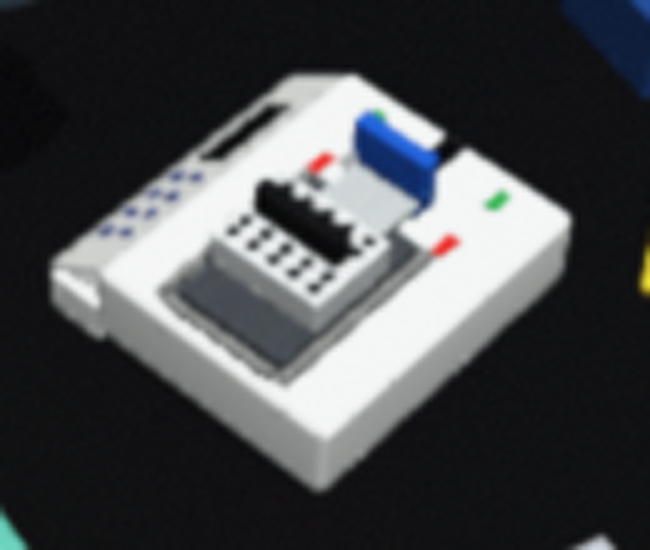

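The crop confirms it: an aluminium block with a black rib stands in the mixer, and the blue fin is at the red marks, so it is locked. Now I move the wrist camera over the mixer.

Emit:
play_rows:
  plan:
    - [50,[0.618,-0.733,-0.06],0.0]
    - [50,[0.618,-0.733,-0.06],0.0]
    - [50,[0.618,-0.733,-0.06],0.0]
    - [50,[0.618,-0.733,-0.06],0.0]
    - [50,[0.618,-0.733,-0.06],0.0]
    - [50,[0.618,-0.733,-0.06],0.0]
    - [50,[0.618,-0.733,-0.06],0.0]
    - [50,[0.618,-0.733,-0.06],0.0]
    - [50,[0.618,-0.733,-0.06],0.0]

```text
time_s: 2.05
eef_pos: [0.3376, -0.1615, 0.2558]
eef_rot: [0.0, 0.98, 0.199, 0.001]
wrist_force: [-0.0, 0.4, 0.8]
opening: 0.586
grasp_force: 0.0
```

Emit:
play_rows:
  plan:
    - [50,[0.618,-0.733,0],0.027]
    - [50,[0.618,-0.733,0],0.027]
    - [50,[0.618,-0.733,0],0.027]
    - [50,[0.618,-0.733,0],0.027]
    - [50,[0.618,-0.733,0],0.027]
    - [50,[0.618,-0.733,0],0.027]
    - [50,[0.618,-0.733,0],0.027]
    - [50,[0.618,-0.733,0],0.027]
    - [50,[0.618,-0.733,0],0.027]
    - [50,[0.618,-0.733,0],0.027]

```text
time_s: 3.05
eef_pos: [0.452, 0.2008, 0.2548]
eef_rot: [0.0, 0.988, 0.155, -0.001]
wrist_force: [-0.8, -0.0, 0.6]
opening: 0.585
grasp_force: 0.0
```

```bash
cat >> h.py <<'E'
def meas(f=None):
    o=get_obs();raw=camera("wrist");p=dict(raw);p["obs"]=o;W=world(p)
    if f: save(p,f)
    h=cv2.cvtColor(p["image"],cv2.COLOR_RGB2HSV);ok=p["range_z"]>0
    fin=ok&(h[:,:,0]>100)&(h[:,:,0]<125)&(h[:,:,1]>150)&(W[:,:,2]>.141)&(W[:,:,2]<.16)
    rib=ok&(p["image"].max(2)<70)&(W[:,:,2]>.148)&(W[:,:,2]<.165)
    for n,m in (("fin",fin),("rib",rib)):
        m=cv2.erode(m.astype(np.uint8),np.ones((3,3)))>0
        if m.sum()>30: print(n,m.sum(),fit_rect(W[m][:,:2],0,0,.3,0),np.median(W[m][:,2]))
    deck=ok&(abs(W[:,:,2]-.085)<.004);print("deck z",np.median(W[deck][:,2]) if deck.any() else 0)
    q=o["eef_rot"];M=R.from_quat([*q[1:],q[0]]).as_matrix()
    print("t",o["time_s"],"tcp",np.round(o["eef_pos"],4),"yawx",np.arctan2(M[1,0],M[0,0]).round(4),"F",np.round(o["wrist_force"],1),"open",round(o["opening"],3))
    return raw,W,o,M
E
python3 -c "
from h import *
meas('w1.png')"
```

```text
fin 1169 (array([0.43434423, 0.2572121 ]), (0.06686805188655853, 0.014323708601295948), np.float64(0.29548015307878617)) 0.14862077018691572
rib 1546 (array([0.46726176, 0.16017853]), (0.07704988867044449, 0.014734521508216858), np.float64(0.30966704523223365)) 0.15752223644725427
deck z 0.08376560385841623
t 3.05 tcp [0.452  0.2008 0.2548] yawx 0.3122 F [-0.8 -0.   0.6] open 0.585
```

View pics/w1.png

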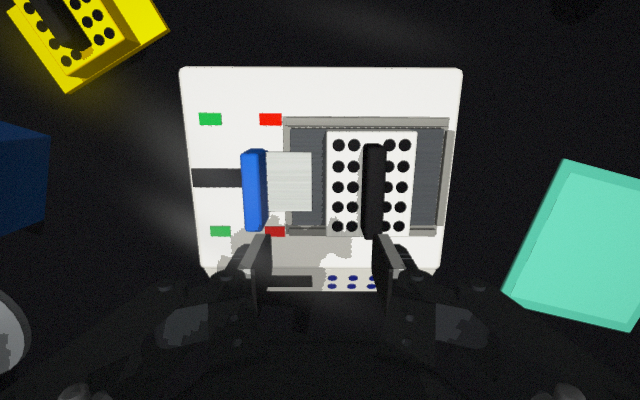

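The fin is at (255,190) and the rib at (374,190), 102 mm apart. Next I go down onto the fin with a narrow opening.

Emit:
play_rows:
  plan:
    - [46,[0.001,-0.148,0],0]
    - [46,[0.001,-0.148,0],0]
    - [46,[0.001,-0.148,0.1],0]
    - [46,[0.001,-0.148,0.2],0]
    - [46,[0.001,-0.148,0.28],0]
    - [46,[0.001,-0.148,0.345],0]
    - [46,[0.001,-0.148,0.345],0]

```text
time_s: 3.8
eef_pos: [0.4315, 0.2551, 0.1139]
eef_rot: [0.001, 0.988, 0.154, -0.004]
wrist_force: [-0.4, -1.5, -0.6]
opening: 0.545
grasp_force: 0.0
```

Emit:
play_rows:
  plan:
    - [0,[0,0,0],0]
    - [0,[0,0,0],0]
    - [0,[0,0,0],0]
    - [0,[0,0,0],0]
    - [0,[0,0,0],0]
    - [0,[0,0,0],0]

```text
time_s: 4.4
eef_pos: [0.4356, 0.2576, 0.1194]
eef_rot: [0.0, 0.988, 0.155, 0.002]
wrist_force: [-0.7, -3.5, 8.4]
opening: 0.176
grasp_force: 60.3
```

Emit:
play_rows:
  plan:
    - [0,[0,-0.02,0],0]
    - [0,[0,-0.04,0],0]
    - [0,[0,-0.06,0],0]
    - [0,[0,-0.08,0],0]
    - [0,[0,-0.1,0],0]
    - [0,[0,-0.115,0],0]
    - [0,[0,-0.125,0],0]
    - [0,[0,-0.125,0],0]
    - [0,[0,-0.125,0],0]

```text
time_s: 5.3
eef_pos: [0.4202, 0.3061, 0.1194]
eef_rot: [-0.001, 0.988, 0.155, 0.002]
wrist_force: [-0.4, 0.3, 6.5]
opening: 0.177
grasp_force: 60.1
```

Emit:
play_rows:
  plan:
    - [0,[0,-0.006,0],0]
    - [0,[0,-0.012,0],0]
    - [0,[0,-0.012,0],0]

```text
time_s: 5.6
eef_pos: [0.4197, 0.3076, 0.1194]
eef_rot: [0.003, 0.988, 0.155, 0.002]
wrist_force: [2.9, -14.1, 7.6]
opening: 0.18
grasp_force: 60.7
```

Emit:
play_rows:
  plan:
    - [0,[0,-0.006,0],0]
    - [0,[0,-0.008,0],0]
    - [0,[0,-0.008,0],0]

```text
time_s: 5.9
eef_pos: [0.4197, 0.3078, 0.1194]
eef_rot: [0.005, 0.988, 0.155, 0.002]
wrist_force: [6.3, -28.1, 10.4]
opening: 0.175
grasp_force: 61.0
```

The stop is reached: the force rises and the fin stays put. Now relax, release, rise and check.

Emit:
play_rows:
  plan:
    - [0,[0,0.012,0],0]
    - [0,[0,0.017,0],0]
    - [46,[0,0.017,0],0]
    - [46,[0,0.017,0],0]
    - [46,[0,0.017,0],0]
    - [46,[0,0.017,-0.08],0]
    - [46,[0,0.017,-0.2],0]
    - [46,[0,0.12,-0.33],0]
    - [46,[0,0.28,-0.33],0]
    - [46,[0,0.28,-0.33],0]

```text
time_s: 6.9
eef_pos: [0.4521, 0.2044, 0.2516]
eef_rot: [0.0, 0.988, 0.155, 0.002]
wrist_force: [0.4, -0.2, -0.5]
opening: 0.535
grasp_force: 0.0
```

Emit:
play_rows:
  plan:
    - [46,[0,0,0],0]
    - [46,[0,0,0],0]
    - [46,[0,0,0],0]

```text
time_s: 7.2
eef_pos: [0.45, 0.2069, 0.2487]
eef_rot: [-0.0, 0.988, 0.155, -0.001]
wrist_force: [-0.3, 0.1, 0.7]
opening: 0.539
grasp_force: 0.0
```

```bash
python3 -c "
from h import *
meas('w2.png')"
```

```text
fin 1182 (array([0.41836596, 0.30519021]), (0.06639523059129715, 0.014308067038655281), np.float64(0.30223163262678693)) 0.14866650961635586
rib 1546 (array([0.46783081, 0.16032383]), (0.07586343586444855, 0.014972293749451637), np.float64(0.31063586994729087)) 0.15750487257731716
deck z 0.08378478886273213
t 7.2 tcp [0.45   0.2069 0.2487] yawx 0.3117 F [-0.3  0.1  0.7] open 0.539
```

View pics/w2.png

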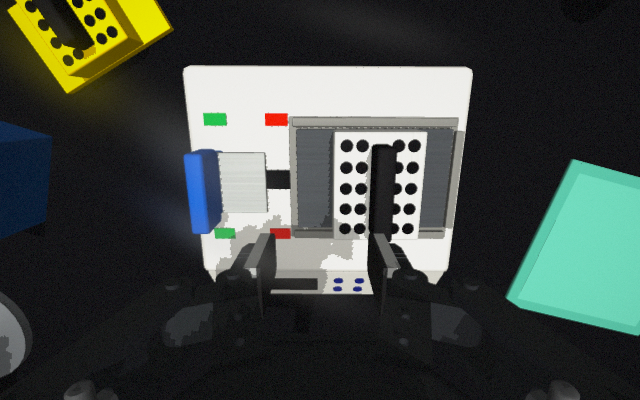

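```bash
python3 -c "
from h import *
raw,W,o,M=meas()
h=cv2.cvtColor(raw['image'],cv2.COLOR_RGB2HSV);z=abs(W[:,:,2]-.085)<.008
ex=np.array([np.cos(.311),np.sin(.311)]);ey=np.array([-ex[1],ex[0]]);c=np.array([.452,.2])
for n,m in (('red',z&((h[:,:,0]<8)|(h[:,:,0]>172))&(h[:,:,1]>150)&(h[:,:,2]>100)),('green',z&(h[:,:,0]>50)&(h[:,:,0]<75)&(h[:,:,1]>120))):
    k,l,s,_=cv2.connectedComponentsWithStats(m.astype(np.uint8))
    for i in range(1,k):
        if s[i,4]>60: w=W[l==i][:,:2].mean(0);print(n,s[i],w,(w-c)@ex,(w-c)@ey)
for w in ([.4184,.3052],[.4678,.1603],[.4343,.2572]): print((np.array(w)-c)@ex,(np.array(w)-c)@ey)
d=abs(W[:,:,2]-.085)<.006
P=W[d&(raw['image'].min(2)>120)][:,:2]-c;y=P@ey;x=P@ex;s=(x>-.05)&(x<.1);print('deck y',np.percentile(y[s],[.2,99.8]),'x',np.percentile(x,[.2,99.8]))
"
```

```text
fin 1151 (array([0.41822261, 0.30524051]), (0.0665605291724205, 0.013909597881138325), np.float64(0.30990336748946457)) 0.1486707359055328
rib 1564 (array([0.4676941 , 0.16014853]), (0.07599964737892151, 0.01511814072728157), np.float64(0.3147085423338082)) 0.1575092814686861
deck z 0.08375160329949845
t 7.25 tcp [0.4499 0.2071 0.2487] yawx 0.3123 F [-0.5 -0.4  0.8] open 0.533
red [265 113  23  13 257] [0.49235303 0.26722011] 0.05898730080554019 0.051646965443993165
red [270 229  20  10 167] [0.37873713 0.23005067] -0.060552479513735206 0.05102830900804347
green [203 113  24  12 266] [0.47455068 0.32466925] 0.05961902230048824 0.1117878670639747
green [214 228  21  10 190] [0.36031352 0.288474  ] -0.060214097735952654 0.11228677785913115
0.0002041960021405435 0.11043531275816043
0.00289341350729272 -0.04263048390853447
0.0006529225291466309 0.059872395076286444
deck y [-0.13569268  0.1387676 ] x [-0.10802184  0.10786791]
```

The lock is about 59 mm open, with the fin level with the green marks. Next I grip the rib.

Emit:
play_rows:
  plan:
    - [46,[0.006,0.125,0],0]
    - [46,[0.006,0.125,0],0]
    - [46,[0.006,0.125,0.1],0]
    - [46,[0.006,0.125,0.2],0]
    - [46,[0.006,0.125,0.26],0]
    - [46,[0.006,0.125,0.287],0]
    - [46,[0.006,0.125,0.287],0]
    - [46,[0.006,0.125,0.287],0]

```text
time_s: 8.1
eef_pos: [0.4689, 0.1598, 0.1356]
eef_rot: [0.0, 0.988, 0.155, 0.001]
wrist_force: [-1.1, 0.3, -0.5]
opening: 0.542
grasp_force: 0.0
```

Emit:
play_rows:
  plan:
    - [0,[0,0,0],0]
    - [0,[0,0,0],0]
    - [0,[0,0,0],0]
    - [0,[0,0,0],0]
    - [0,[0,0,0],0]
    - [0,[0,0,0],0]

```text
time_s: 8.7
eef_pos: [0.4693, 0.1596, 0.1361]
eef_rot: [-0.0, 0.988, 0.155, 0.001]
wrist_force: [-0.3, 1.5, 6.8]
opening: 0.168
grasp_force: 60.5
```

Emit:
play_rows:
  plan:
    - [0,[0,0,-0.02],0]
    - [0,[0,0,-0.04],0]
    - [0,[0,0,-0.07],0]
    - [0,[0,0,-0.1],0]
    - [0,[0,0,-0.14],0]
    - [0,[0,0,-0.18],0]
    - [0,[0,0,-0.22],0]
    - [0,[0,0,-0.24],0]
    - [0,[0,0,-0.24],0]

```text
time_s: 9.6
eef_pos: [0.4691, 0.1594, 0.2323]
eef_rot: [0.0, 0.988, 0.155, 0.002]
wrist_force: [-0.1, 0.5, -3.7]
opening: 0.174
grasp_force: 59.3
```

```bash
python3 - <<'E'
from h import *
o=get_obs();print(o["time_s"],o["eef_pos"],o["wrist_force"],o["opening"],o["grasp_force"])
for n in ("scene","side"):
    p=camera(n);W=world(p);h=cv2.cvtColor(p["image"],cv2.COLOR_RGB2HSV)
    m=(abs(h[:,:,0].astype(int)-81)<12)&(h[:,:,1]>60)&(W[:,:,2]<.02)&(W[:,:,2]>-.01)&(abs(W[:,:,0]-.455)<.15)&(abs(W[:,:,1]+.21)<.15)
    print(n,m.sum(),fit_rect(trim(W[m][:,:2],3,.008),0,0,.05,0))
    r=(o["eef_pos"]);m=(abs(W[:,:,0]-r[0])<.09)&(abs(W[:,:,1]-r[1])<.09)&(W[:,:,2]>.1)&(W[:,:,2]<.25)
    print("low z near block",np.percentile(W[m][:,2],[1,5,20,50]))
q=o["eef_rot"];M=R.from_quat([*q[1:],q[0]]).as_matrix()
d=np.array([.453,-.208,o["eef_pos"][2]])-o["eef_pos"];print("tool shift to mat",(M.T@d/.4).round(4), "turn",(np.arctan2(M[1,0],M[0,0])-.055)/np.pi)
p=camera("side");cv2.imwrite("pics/lift.png",cv2.resize(p["image"][120:280,250:450,::-1],None,fx=4,fy=3.7))
E
```

```text
9.6 [0.46909161 0.15941573 0.23226239] [-0.1272251   0.52068664 -3.69967451] 0.17392329727370065 59.28963840007782
scene 3682 (array([ 0.44965091, -0.21235798]), (0.23958204686641693, 0.23104527592658997), np.float64(0.05064937080356403))
low z near block [0.18342014 0.18674438 0.19162564 0.20646481]
side 2417 (array([ 0.45084774, -0.21244761]), (0.23178929090499878, 0.23508043587207794), np.float64(0.06368015559948369))
low z near block [0.17874218 0.18355537 0.18726874 0.19854394]
tool shift to mat [-3.194e-01  8.622e-01 -4.000e-04] turn 0.08148780530911218
```

View pics/lift.png

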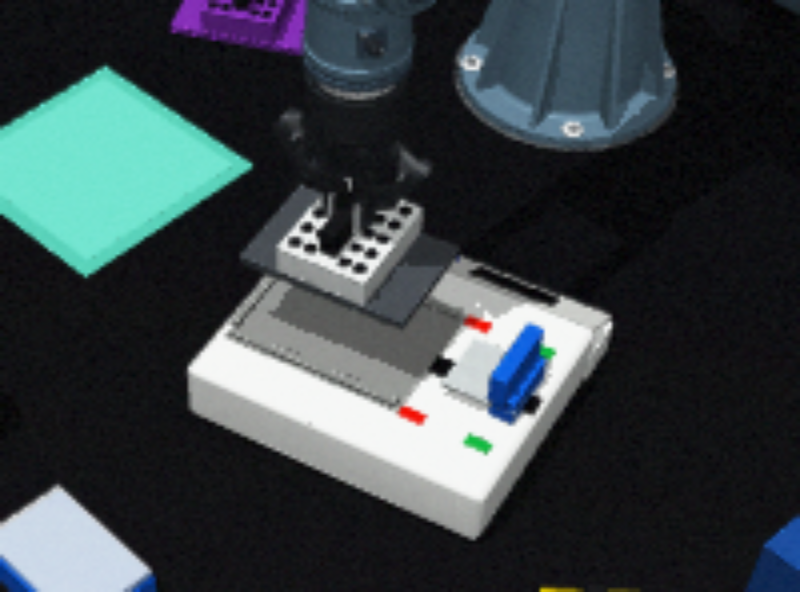

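The block hangs level and clear of the mixer. Now carry it to above the mat.

Emit:
play_rows:
  plan:
    - [0,[-0.016,0.043,0],0.004]
    - [0,[-0.045,0.12,0],0.011]
    - [0,[-0.08,0.215,0],0.02]
    - [0,[-0.12,0.32,0],0.03]
    - [0,[-0.16,0.43,0],0.04]
    - [0,[-0.2,0.54,0],0.05]
    - [0,[-0.24,0.65,0],0.06]
    - [0,[-0.28,0.75,0],0.07]
    - [0,[-0.305,0.83,0],0.077]
    - [0,[-0.32,0.866,0],0.081]

```text
time_s: 10.75
eef_pos: [0.4516, -0.2123, 0.2295]
eef_rot: [-0.0, 1.0, 0.026, -0.001]
wrist_force: [0.1, 1.2, -3.9]
opening: 0.173
grasp_force: 59.4
```

Emit:
play_rows:
  plan:
    - [0,[0,0,0],0]
    - [0,[0,0,0],0]
    - [0,[0,0,0],0]
    - [0,[0,0,0],0]

```text
time_s: 11.15
eef_pos: [0.4524, -0.2082, 0.2304]
eef_rot: [-0.0, 1.0, 0.029, -0.0]
wrist_force: [-0.3, 0.7, -4.0]
opening: 0.175
grasp_force: 59.4
```

```bash
python3 - <<'E'
from h import *
raw,W,o,M=meas('w3.png')
h=cv2.cvtColor(raw["image"],cv2.COLOR_RGB2HSV)
m=(abs(h[:,:,0].astype(int)-81)<12)&(h[:,:,1]>60)&(W[:,:,2]<.02)&(W[:,:,2]>-.01)
print(m.sum(),W[m].min(0),W[m].max(0))
m=(W[:,:,2]>.15)&(W[:,:,2]<.19)&(raw["range_z"]>0); P=W[m]
print("block low pts",len(P),np.percentile(P,[1,99],axis=0))
E
```

```text
deck z 0.08383604958930424
t 11.15 tcp [ 0.4524 -0.2082  0.2304] yawx 0.0585 F [-0.3  0.7 -4. ] open 0.175
18823 [ 0.06193954 -0.72216419 -0.00210622] [0.65258369 0.26444344 0.00987933]
block low pts 6165 [[ 0.41227839 -0.28279193  0.1839173 ]
 [ 0.5024504  -0.13297127  0.18999016]]
```

View pics/w3.png

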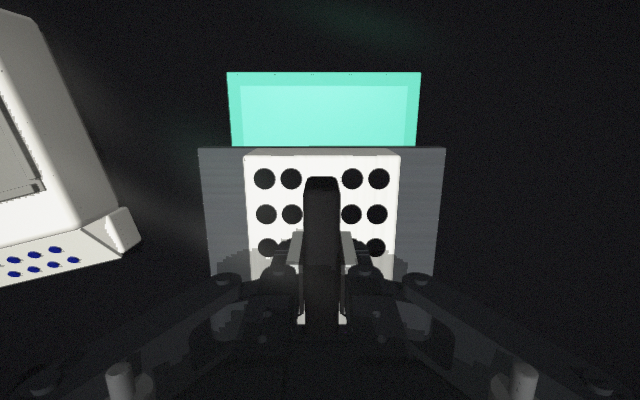

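The block is aligned over the mat: mat columns 227–420 are centred behind the plate at 198–445. Now lower it.

Emit:
play_rows:
  plan:
    - [0,[0,0,0.03],0]
    - [0,[0,0,0.1],0]
    - [0,[0,0,0.18],0]
    - [0,[0,0,0.26],0]
    - [0,[0,0,0.33],0]
    - [0,[0,0,0.38],0]
    - [0,[0,0,0.405],0]
    - [0,[0,0,0.418],0]
    - [0,[0,0,0.422],0]
    - [0,[0,0,0.422],0]

```text
time_s: 12.2
eef_pos: [0.4529, -0.21, 0.0624]
eef_rot: [0.0, 1.0, 0.028, 0.001]
wrist_force: [0.1, 0.1, -3.9]
opening: 0.169
grasp_force: 59.3
```

Emit:
play_rows:
  plan:
    - [0,[0,0,0.004],0]
    - [0,[0,0,0.008],0]
    - [0,[0,0,0.012],0]
    - [0,[0,0,0.012],0]

```text
time_s: 12.6
eef_pos: [0.4526, -0.2099, 0.0572]
eef_rot: [0.0, 1.0, 0.028, 0.0]
wrist_force: [0.5, -0.4, -2.7]
opening: 0.177
grasp_force: 59.7
```

Emit:
play_rows:
  plan:
    - [0,[0,0,0.003],0]
    - [0,[0,0,0.005],0]
    - [0,[0,0,0.005],0]

```text
time_s: 12.9
eef_pos: [0.4525, -0.2099, 0.0571]
eef_rot: [0.0, 1.0, 0.028, -0.0]
wrist_force: [-8.9, 4.6, 20.2]
opening: 0.175
grasp_force: 62.6
```

Emit:
play_rows:
  plan:
    - [0,[0,0,-0.004],0]
    - [25,[0,0,-0.004],0]
    - [40,[0,0,-0.004],0]
    - [46,[0,0,-0.004],0]
    - [46,[0,0,-0.004],0]
    - [46,[0,0,-0.03],0]
    - [46,[0,0,-0.1],0]
    - [46,[0,0,-0.2],0]
    - [46,[0,0,-0.32],0]
    - [46,[0,0,-0.44],0]

```text
time_s: 13.9
eef_pos: [0.4519, -0.2093, 0.2331]
eef_rot: [-0.0, 1.0, 0.028, -0.0]
wrist_force: [0.1, -0.9, -0.1]
opening: 0.539
grasp_force: 0.0
```

Emit:
play_rows:
  plan:
    - [46,[0,0,0],0]
    - [46,[0,0,0],0]
    - [46,[0,0,0],0]

```text
time_s: 14.2
eef_pos: [0.4517, -0.2091, 0.2301]
eef_rot: [-0.001, 1.0, 0.028, -0.001]
wrist_force: [-0.3, 0.5, -0.3]
opening: 0.539
grasp_force: 0.0
```

```bash
python3 - <<'E'
from h import *
raw,W,o,M=meas('w4.png')
print("target tool shift to fin hover",(M.T@(np.array([.4190,.3065,.25])-o["eef_pos"])/.4).round(4))
E
```

```text
deck z 0.08381369265733885
t 14.2 tcp [ 0.4517 -0.2091  0.2301] yawx 0.0565 F [-0.3  0.5 -0.3] open 0.539
target tool shift to fin hover [-0.0089 -1.2917 -0.0485]
```

View pics/w4.png

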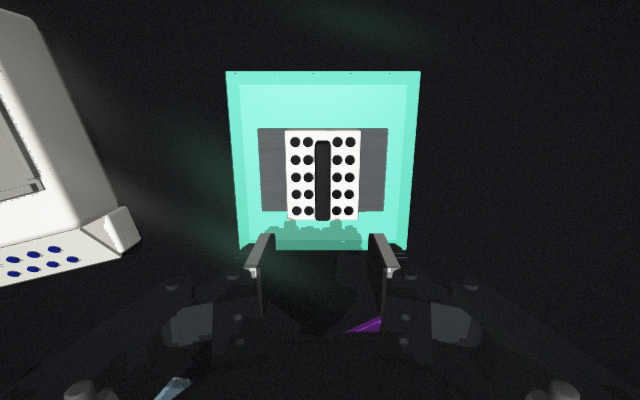

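The block stands wholly on the mat: plate columns 258–388, mat 227–420. Now back to the fin.

Emit:
play_rows:
  plan:
    - [46,[-0.004,-0.646,-0.049],0]
    - [46,[-0.004,-0.646,-0.049],0]
    - [46,[-0.004,-0.646,-0.049],0]
    - [46,[-0.004,-0.646,-0.049],0]
    - [46,[-0.004,-0.646,-0.049],0]
    - [46,[-0.004,-0.646,-0.049],0]
    - [46,[-0.004,-0.646,-0.049],0]

```text
time_s: 14.95
eef_pos: [0.4353, 0.0497, 0.2494]
eef_rot: [-0.0, 1.0, 0.03, -0.001]
wrist_force: [-0.1, -0.5, 0.0]
opening: 0.538
grasp_force: 0.0
```

Emit:
play_rows:
  plan:
    - [46,[-0.004,-0.646,0],-0.081]
    - [46,[-0.004,-0.646,0],-0.081]
    - [46,[-0.004,-0.646,0],-0.081]
    - [46,[-0.004,-0.646,0],-0.081]
    - [46,[-0.004,-0.646,0],-0.081]
    - [46,[-0.004,-0.646,0],-0.081]
    - [46,[-0.004,-0.646,0],-0.081]
    - [46,[-0.004,-0.646,0],-0.081]
    - [46,[-0.004,-0.646,0],-0.081]
    - [46,[-0.004,-0.646,0],-0.081]

```text
time_s: 15.95
eef_pos: [0.4206, 0.3046, 0.2504]
eef_rot: [0.0, 0.988, 0.154, -0.0]
wrist_force: [0.3, -0.5, -0.1]
opening: 0.54
grasp_force: 0.0
```

```bash
python3 - <<'E'
from h import *
raw,W,o,M=meas()
print("shift to grip",(M.T@(np.array([.4188,.3060,.1175])-o["eef_pos"])/.4).round(4))
E
```

```text
fin 1205 (array([0.41851538, 0.3062295 ]), (0.06737655401229858, 0.012932343408465385), np.float64(0.3017237678069088)) 0.14860525256802432
deck z 0.08411388337177475
t 15.95 tcp [0.4206 0.3046 0.2504] yawx 0.3084 F [ 0.3 -0.5 -0.1] open 0.54
shift to grip [-0.0031 -0.0047  0.3324]
```

Emit:
play_rows:
  plan:
    - [46,[-0.003,-0.005,0.1],0]
    - [46,[-0.003,-0.005,0.2],0]
    - [46,[-0.003,-0.005,0.28],0]
    - [46,[-0.003,-0.005,0.332],0]
    - [46,[-0.003,-0.005,0.332],0]
    - [0,[-0.003,-0.005,0.332],0]
    - [0,[-0.003,-0.005,0.332],0]
    - [0,[-0.003,-0.005,0.332],0]
    - [0,[-0.003,-0.005,0.332],0]
    - [0,[-0.003,-0.005,0.332],0]

```text
time_s: 17.0
eef_pos: [0.4197, 0.3075, 0.1197]
eef_rot: [0.0, 0.988, 0.155, 0.002]
wrist_force: [0.2, -5.8, 4.8]
opening: 0.174
grasp_force: 59.9
```

Emit:
play_rows:
  plan:
    - [0,[0,0.015,0],0]
    - [0,[0,0.035,0],0]
    - [0,[0,0.055,0],0]
    - [0,[0,0.075,0],0]
    - [0,[0,0.095,0],0]
    - [0,[0,0.115,0],0]
    - [0,[0,0.13,0],0]
    - [0,[0,0.14,0],0]
    - [0,[0,0.14,0],0]
    - [0,[0,0.14,0],0]

```text
time_s: 18.0
eef_pos: [0.4365, 0.2548, 0.1197]
eef_rot: [-0.001, 0.988, 0.155, 0.002]
wrist_force: [-2.8, -1.3, 7.7]
opening: 0.173
grasp_force: 60.3
```

Emit:
play_rows:
  plan:
    - [0,[0,0.007,0],0]
    - [0,[0,0.013,0],0]
    - [0,[0,0.016,0],0]
    - [0,[0,0.016,0],0]
    - [0,[0,0.016,0],0]

```text
time_s: 18.5
eef_pos: [0.4379, 0.2501, 0.1197]
eef_rot: [-0.002, 0.988, 0.155, 0.001]
wrist_force: [-3.6, 4.7, 9.2]
opening: 0.18
grasp_force: 60.3
```

Emit:
play_rows:
  plan:
    - [0,[0,0.004,0],0]
    - [0,[0,0.008,0],0]
    - [0,[0,0.008,0],0]
    - [0,[0,0.008,0],0]

```text
time_s: 18.9
eef_pos: [0.438, 0.2498, 0.1197]
eef_rot: [-0.004, 0.988, 0.155, 0.001]
wrist_force: [-6.7, 19.2, 7.2]
opening: 0.177
grasp_force: 60.5
```

The fin has travelled 60.5 mm and the force rises, so this is the locked stop. Relax the commanded pose by about 5 mm, release, rise and check.

Emit:
play_rows:
  plan:
    - [0,[0,-0.006,0],0]
    - [0,[0,-0.01,0],0]
    - [25,[0,-0.01,0],0]
    - [46,[0,-0.01,0],0]
    - [46,[0,-0.01,0],0]
    - [46,[0,-0.01,0],0]
    - [46,[0,-0.01,-0.06],0]
    - [46,[0,-0.01,-0.18],0]
    - [46,[0,-0.01,-0.3],0]
    - [46,[0,0.05,-0.33],0]

```text
time_s: 19.9
eef_pos: [0.4466, 0.2281, 0.2557]
eef_rot: [-0.001, 0.988, 0.156, 0.005]
wrist_force: [0.7, -0.5, -0.2]
opening: 0.541
grasp_force: 0.0
```

Emit:
play_rows:
  plan:
    - [46,[0,0,0],0]
    - [46,[0,0,0],0]
    - [46,[0,0,0],0]

```text
time_s: 20.2
eef_pos: [0.4433, 0.2263, 0.2481]
eef_rot: [-0.0, 0.988, 0.155, -0.001]
wrist_force: [0.8, 0.6, 0.1]
opening: 0.54
grasp_force: 0.0
```

```bash
python3 - <<'E'
from h import *
raw,W,o,M=meas()
h=cv2.cvtColor(raw['image'],cv2.COLOR_RGB2HSV);z=abs(W[:,:,2]-.085)<.008
ex=np.array([np.cos(.311),np.sin(.311)]);ey=np.array([-ex[1],ex[0]]);c=np.array([.452,.2])
m=(z&((h[:,:,0]<8)|(h[:,:,0]>172))&(h[:,:,1]>150)&(h[:,:,2]>100))
print("red y",np.median((W[m][:,:2]-c)@ey))
fin=(h[:,:,0]>100)&(h[:,:,0]<125)&(h[:,:,1]>150)&(W[:,:,2]>.141)&(W[:,:,2]<.16)
y=(W[fin][:,:2]-c)@ey;print("fin y",y.mean(),np.percentile(y,[3,97]))
p=camera("scene");cv2.imwrite("pics/end.png",cv2.resize(p["image"][130:340,190:470,::-1],None,fx=2.8,fy=2.8))
E
```

```text
fin 1289 (array([0.43672132, 0.2490551 ]), (0.06768917292356491, 0.014550055377185345), np.float64(0.3131947682806935)) 0.14857750118586227
deck z 0.08421426324718846
t 20.2 tcp [0.4433 0.2263 0.2481] yawx 0.3107 F [0.8 0.6 0.1] open 0.54
red y 0.05077230904190284
fin y 0.05138243490152433 [0.04404771 0.05894876]
```

View pics/end.png

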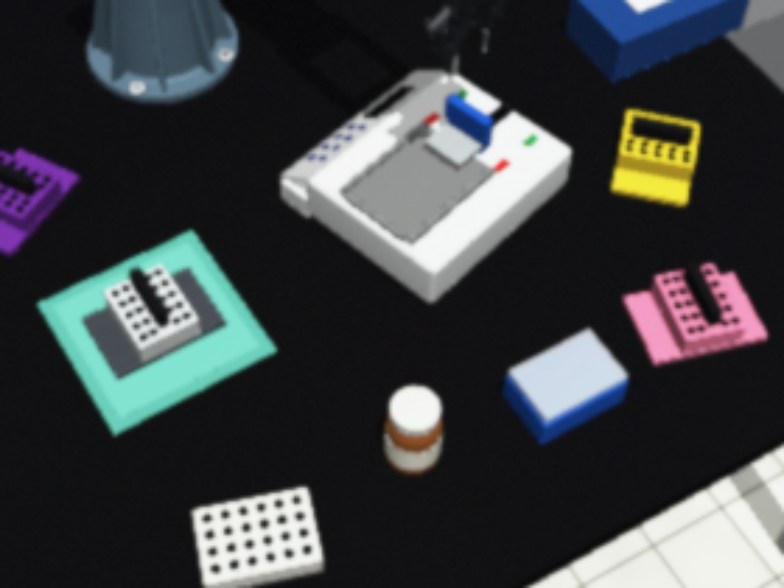

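The fin is level with the red marks (within 0.6 mm), the block stands on the mat, and the jar, box and rack have not moved.

```bash
python3 -c "
from bench import *
print(hand_in())"
```

```text
the job is handed in; nothing more can be done
None
```

The block stands released on the green mat, the blue lock is back at its locked stop (fin within 1 mm of the red marks), and the job was handed in at about 20 s; `hand_in()` returned no verdict.

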